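# Pack the clay balls and the sample jar

## Task

Pack these finds for the store. Put the three clay balls from the cork rings into the empty wells of the grey carrier, one ball per well, and stand the loose sample jar upright in the empty cell of the blue crate. The finds are fragile: lower each piece into place instead of dropping it, leave the ball and the jar that are already packed in their places, and do not disturb the mug, half brick, brush and tape measure.

Things in the scene. Friction and masses are not known exactly. Their poses are not given: they have to be found in the camera images.
- ball1: a fired-clay ball, terracotta coloured, 60 mm across, about 0.2 kg (all four balls are alike); origin at its centre, its axes mean nothing. At the start it rests on cork ring 1, its centre 40 mm above the bench
- ball2: a fired-clay ball, terracotta coloured, 60 mm across, about 0.2 kg (all four balls are alike); origin at its centre, its axes mean nothing. At the start it rests on cork ring 2, its centre 40 mm above the bench
- ball3: a fired-clay ball, terracotta coloured, 60 mm across, about 0.2 kg (all four balls are alike); origin at its centre, its axes mean nothing. At the start it rests on cork ring 3, its centre 40 mm above the bench
- ball4: a fired-clay ball, terracotta coloured, 60 mm across, about 0.2 kg (all four balls are alike); origin at its centre, its axes mean nothing. It is packed already: it sits in one of the carrier's wells from the start
- ring1: a cork ring lying on the bench and fixed to it, 80 mm across outside, 44 mm hole, 20 mm high; origin at the centre of its underside, z up
- ring2: a cork ring lying on the bench and fixed to it, 80 mm across outside, 44 mm hole, 20 mm high; origin at the centre of its underside, z up
- ring3: a cork ring lying on the bench and fixed to it, 80 mm across outside, 44 mm hole, 20 mm high; origin at the centre of its underside, z up
- carrier: the carrier: a square grey plastic block fixed to the bench, 190 x 190 mm and 30 mm high, with four round wells in a 2 x 2 pattern, 112 mm between neighbours' centres; origin at the centre of its underside, x and y along its sides, z up; it may stand at any yaw
- carrier_hole0 (a point): centre of the mouth of a well, level with the carrier's top face (30 mm above the bench); each well is 52 mm across and 24 mm deep, so that a ball rests on its rim with the ball's centre 15 mm above this point; axes as the carrier's (this is the well that ball4 occupies)
- carrier_hole1 (a point): centre of the mouth of a well, level with the carrier's top face (30 mm above the bench); each well is 52 mm across and 24 mm deep, so that a ball rests on its rim with the ball's centre 15 mm above this point; axes as the carrier's (empty at the start)
- carrier_hole2 (a point): centre of the mouth of a well, level with the carrier's top face (30 mm above the bench); each well is 52 mm across and 24 mm deep, so that a ball rests on its rim with the ball's centre 15 mm above this point; axes as the carrier's (empty at the start)
- carrier_hole3 (a point): centre of the mouth of a well, level with the carrier's top face (30 mm above the bench); each well is 52 mm across and 24 mm deep, so that a ball rests on its rim with the ball's centre 15 mm above this point; axes as the carrier's (empty at the start)
- crate: the crate: an open blue plastic slatted crate fixed to the bench, 96 mm (its x) by 188 mm (its y), 50 mm high, 4 mm walls and floor, parted by one upright divider, as high as the walls, across the middle of its length into two cells of about 88 x 88 mm; origin at the centre of its underside, z up; it may stand at any yaw
- cell_a (a point): centre of the floor of the crate's empty cell, 4 mm above the bench, 46 mm from the crate's centre along its y; axes as the crate's
- cell_b (a point): centre of the floor of the crate's other cell, in which jar2 stands, 4 mm above the bench, 46 mm from the crate's centre along its -y; axes as the crate's
- jar1: the loose sample jar: amber glass with a paper label and a white cap, standing upright on the bench; body 52 mm across up to 90 mm height, then a shoulder to a cap 47 mm across, 120 mm high in all, about 0.2 kg; origin at the centre of its underside, z along its axis towards the cap
- jar2: a jar just like jar1, packed already: it stands upright in cell_b from the start
- mug: bystander: blue ceramic mug with a handle, 80 mm across, 90 mm high; origin at the centre of its underside, handle at its +y
- brick: bystander: half a brick, 102 x 110 x 65 mm; origin at the centre of its underside
- brush: bystander: finds brush lying on the bench, 200 mm long along its x
- tape: bystander: round black tape measure, 64 mm across, 36 mm high; origin at the centre of its underside

How it is judged:
At the end, for the whole second after the job is handed in: One ball at rest in each of the four wells (ball4 in its own): centre within 8 mm of the well axis, 37 to 53 mm above the carrier's underside. jar1 stands in cell_a, jar2 in cell_b: within 22 mm of centre along both crate axes, under 8 mm above its floor, tilt under 0.1 rad, at rest (((horizontal distance between ball1 and carrier_hole0 below 0.008 m and z of ball1 in the frame of carrier between 0.037 and 0.053 m) or (horizontal distance between ball1 and carrier_hole1 below 0.008 m and z of ball1 in the frame of carrier between 0.037 and 0.053 m) or (horizontal distance between ball1 and carrier_hole2 below 0.008 m and z of ball1 in the frame of carrier between 0.037 and 0.053 m) or (horizontal distance between ball1 and carrier_hole3 below 0.008 m and z of ball1 in the frame of carrier between 0.037 and 0.053 m)) and ((horizontal distance between ball2 and carrier_hole0 below 0.008 m and z of ball2 in the frame of carrier between 0.037 and 0.053 m) or (horizontal distance between ball2 and carrier_hole1 below 0.008 m and z of ball2 in the frame of carrier between 0.037 and 0.053 m) or (horizontal distance between ball2 and carrier_hole2 below 0.008 m and z of ball2 in the frame of carrier between 0.037 and 0.053 m) or (horizontal distance between ball2 and carrier_hole3 below 0.008 m and z of ball2 in the frame of carrier between 0.037 and 0.053 m)) and ((horizontal distance between ball3 and carrier_hole0 below 0.008 m and z of ball3 in the frame of carrier between 0.037 and 0.053 m) or (horizontal distance between ball3 and carrier_hole1 below 0.008 m and z of ball3 in the frame of carrier between 0.037 and 0.053 m) or (horizontal distance between ball3 and carrier_hole2 below 0.008 m and z of ball3 in the frame of carrier between 0.037 and 0.053 m) or (horizontal distance between ball3 and carrier_hole3 below 0.008 m and z of ball3 in the frame of carrier between 0.037 and 0.053 m)) and ((horizontal distance between ball4 and carrier_hole0 below 0.008 m and z of ball4 in the frame of carrier between 0.037 and 0.053 m) or (horizontal distance between ball4 and carrier_hole1 below 0.008 m and z of ball4 in the frame of carrier between 0.037 and 0.053 m) or (horizontal distance between ball4 and carrier_hole2 below 0.008 m and z of ball4 in the frame of carrier between 0.037 and 0.053 m) or (horizontal distance between ball4 and carrier_hole3 below 0.008 m and z of ball4 in the frame of carrier between 0.037 and 0.053 m)) and linear speed of each of ball1, ball2, ball3, ball4, jar1, jar2 below 0.03 m/s and horizontal distance between ball4 and carrier_hole0 below 0.008 m and x of jar1 in the frame of cell_a between -0.022 and 0.022 m and y of jar1 in the frame of cell_a between -0.022 and 0.022 m and z of jar1 in the frame of cell_a below 0.008 m and angle between each of jar1, jar2's own z axis and vertical below 0.1 rad and x of jar2 in the frame of cell_b between -0.022 and 0.022 m and y of jar2 in the frame of cell_b between -0.022 and 0.022 m and z of jar2 in the frame of cell_b below 0.008 m); the robot touches nothing.
It fails at once if a ball or a jar is dropped: it moves faster than 0.75 m/s while no finger touches it (a free fall of about 30 mm) ((linear speed of ball1 above 0.75 m/s and contact force between ball1 and the fingers below 0.05 N) or (linear speed of ball2 above 0.75 m/s and contact force between ball2 and the fingers below 0.05 N) or (linear speed of ball3 above 0.75 m/s and contact force between ball3 and the fingers below 0.05 N) or (linear speed of ball4 above 0.75 m/s and contact force between ball4 and the fingers below 0.05 N) or (linear speed of jar1 above 0.75 m/s and contact force between jar1 and the fingers below 0.05 N) or (linear speed of jar2 above 0.75 m/s and contact force between jar2 and the fingers below 0.05 N)).
It fails at once if a packed piece is taken from its place: ball4 moves more than 15 mm or jar2 more than 40 mm (distance of ball4 from where it was at the start of the episode above 0.015 m or distance of jar2 from where it was at the start of the episode above 0.04 m).
It fails at once if a jar is tipped by more than 0.6 rad (angle between any of jar1, jar2's own z axis and vertical above 0.6 rad).
It fails at once if the mug, half brick, brush or tape measure is moved by more than 30 mm (distance of any of mug, brick, brush, tape from where it was at the start of the episode above 0.03 m).
It also fails if it takes over 72 s, if anything falls off the work surface, if the arm or the gripper's body presses on something with over 40 N, if the wrist force passes 120 N, or if a joint passes its speed limit or range.

## Robot

A 6-joint arm with a two-finger parallel gripper is mounted at the origin on the work surface. World frame = base frame: x ahead of the robot, y to its left, z up, the work surface at z = 0. Lengths are in m, angles in rad, forces in N, time in s.
With the tool pointing down it reaches from about 0.3 to 0.775 m from the base axis. Payload 14.6 kg.
Tool frame: the origin (TCP) lies at the very end of the fingers, on their centre line; the grasp point (between the pads) lies 19 mm behind it; z points along the fingers, y is the line along which they close (so a half turn about z gives the same grasp; the last joint's range is limited). The gripper opens to 94 mm and grips with 3 to 60 N. Pads are 16 mm wide; open, the fingers measure 119 mm over their backs; the gripper's body (75 mm by 177 mm) begins 78 mm behind the grasp point.
Start: joints at [-1.386, 0.3, 1.521, -0, 1.321, -0.067], TCP at [0.137, -0.533, 0.205] pointing down, gripper open.
Joint ranges: [-3.03, 3.03], [-0.79, 2.21], [0.23, 2.52], [-1.04, 4.18], [0, 3.07], [-2.55, 2.55]. Speed limits (rad/s): [2.22, 2.22, 2.57, 3.14, 3.14, 3.14].

## Interface

Orientations are given as [roll, pitch, yaw] about the fixed x, y, z axes, in that order (R = Rz(yaw) Ry(pitch) Rx(roll)).
In Python, from station import ctrl gives the robot as it stands. The module is installed in compiled form; this text tells all that it offers.
- The arm moves only by the tool step_arm, never from a script. Its argument "deltas" is a list of rows, each an object with "dp": the shift along the tool's x, y, z scaled (see below), a list of three; "twist": the turn about the tool's z scaled (see below). In form: [{"dp": [tx, ty, tz], "twist": twist}, ...]. A call has 1 to 12 rows; each row shifts and turns the commanded pose from where the row before left it, along the tool's axes as they then stand; what a row does not reach is not made up. The controller multiplies each number of a shift by 0.04 m and each number of a turn by 4 degrees. A row lasts 1/10 s, in which the tool goes at most 50 mm and 8.59 degrees, less where a joint would pass 70% of its speed; a pose out of reach is approached as far as the arm can. A call with a number of a shift or a turn outside -1 to 1 is refused whole. A call with a gripper value outside its range is refused whole. "gripper" is the opening, from -1 (shut) to 1 (fully open), set as the call begins (left out, the last holds). The fingers move at their own pace and stop on an object; "squeeze" is the grip in N (left out, the last holds). Time passes only in rows, so rows that do not move let the fingers close. It gives the time, the measured TCP pose, the force, the opening and the grip force at its end, in the units of the state.
- ctrl.get_obs(): the state, without advancing time (a new reading comes with each control period).
- ctrl.camera(name): name is "scene" or "top" or "wrist"; returns (picture, depth): 384x512x3 uint8, red, green, blue; 384x512 float32, m along the optical axis (not along the pixel's ray), 0 where there is no reading.
- ctrl.get_calibration(name): a dict with "fx", "fy", "cx", "cy" (pixels), "world_to_cam" (4x4, takes a point from world to camera coordinates); the wrist camera has in their place "hand_eye" (4x4, takes a point from camera to tool coordinates, whose origin is the TCP and whose axes are the flange's). Camera axes: x right, y down, z forward; pixel columns grow to the right and rows downward; lengths in m; the calibration is good to about 2 mm. The wrist camera is an equidistant fisheye: a pixel r from the principal point sees the ray r / f radians off the axis. A picture is of the moment at which its call begins: read the wrist's pose just before it. get_calibration takes no time and is no camera call.
- ctrl.hand_in(): hands the job in; it is judged then, once.
Trained networks look in the newest picture that a camera, given by its name, has taken for a name from the list of things; names that differ only in an ending like _2 or _b are one class to them, and where a whole thing is asked for, a point or a joint stands for the part that bears it (a point fixed in the world has none). Each returns a list of dicts, best first, with "conf" (0 to 1); they miss things now and then, are a little off and sometimes report something else, mostly with a low value. They report only what shows in the picture. A call takes as long as a camera call.
- ctrl.spot_in(camera, label): "rect" ([left, top, right, bottom] as shares, 0 to 1, of the picture: columns of its width, rows of its height, round what is visible of it).
- ctrl.cut_out(camera, label): "pixels" (384x512 bool, what is visible of it) and "rect" ([left, top, right, bottom] as shares, 0 to 1, of the picture: columns of its width, rows of its height, round what is visible of it).
The state is a dict: "time_s": time; "qpos": joint angles; "joint_vel": joint speeds; "tau": joint torques, N m; "ee_pos": TCP position; "eef_rot": TCP orientation; "force": force on the tool from outside, world axes, zero at the start; "moment": the same for the moment, N m; "grip_width": finger opening in m; "grip_force": force on a finger pad.
Only numpy, scipy, OpenCV 4.12 (cv2) and the standard library are available. Lean on these libraries where they do the work, as an engineer would, in place of code of your own. Each camera call takes 0.05 s, during which the arm holds its last target. There are 200 camera calls.

## Working session

There is one attempt and no reset: what is moved stays moved. The work goes in short steps, Python scripts to look and compute and a tool call to move; the robot and the scene stay as the last step left them, time stands still between calls to the robot, and variables do not carry over. Pictures are saved under pics/ and viewed, at most 10 in all, crops included, and the job is handed in when it is done.

Besides the shell and the picture viewer there is one more tool, called by a JSON object that holds its "api" and its "payload", one argument or row to a line. step_arm: Moves the arm, as the interface text tells. Its arguments: {"type":"object","properties":{"deltas":{"type":"array"},"gripper":{"type":"number"},"squeeze":{"type":"number"}},"required":["deltas"]}

```bash
mkdir -p pics
cat > h.py <<'E'
import numpy as np, cv2
from station import ctrl
def cloud(name,depth):
    c=ctrl.get_calibration(name); v,u=np.mgrid[:384,:512]
    P=np.stack([(u-c['cx'])/c['fx']*depth,(v-c['cy'])/c['fy']*depth,depth],-1)
    T=np.linalg.inv(c['world_to_cam']); return P@T[:3,:3].T+T[:3,3]
E
python3 - <<'E'
from h import *
o=ctrl.get_obs();print(o['time_s'],o['ee_pos'],o['eef_rot'],o['qpos'])
for n in ('scene','top'):
    p,d=ctrl.camera(n); cv2.imwrite(f'pics/{n}0.png',p[...,::-1]); np.save(f'{n}0.npy',d)
    W=cloud(n,d)
    print(n)
    for l in ['ball1','jar1','carrier','crate','mug','brick','brush','tape','ring1']:
        for r in ctrl.cut_out(n,l):
            m=r['pixels']&(d>0); 
            if not m.any(): continue
            w=W[m]; q=np.percentile(w,[2,50,98],axis=0).round(3)
            u=r['rect']; print(l,round(r['conf'],2),np.round(np.array(u)*[512,384,512,384]).astype(int).tolist(),q.tolist(),m.sum())
E
```

```text
0.0 [ 0.1369733  -0.53240752  0.2048802 ] [-3.14044016e+00 -7.35771596e-05  2.51817944e-01] [-1.38560964e+00  3.00491243e-01  1.52156944e+00 -3.42839719e-06
  1.32068681e+00 -6.66304453e-02]
scene
ball1 0.82 [399, 228, 427, 254] [[0.418, 0.332, 0.027], [0.447, 0.359, 0.058], [0.462, 0.385, 0.071]] 538
ball1 0.7 [190, 164, 207, 187] [[0.603, -0.185, 0.037], [0.627, -0.162, 0.063], [0.644, -0.146, 0.075]] 308
ball1 0.58 [354, 199, 376, 222] [[0.421, 0.203, 0.032], [0.446, 0.23, 0.059], [0.46, 0.253, 0.071]] 412
ball1 0.47 [164, 125, 253, 200] [[0.45, -0.313, 0.004], [0.548, -0.203, 0.029], [0.655, -0.103, 0.033]] 3297
jar1 0.69 [108, 172, 182, 212] [[0.648, -0.29, 0.001], [0.725, -0.25, 0.018], [0.827, -0.211, 0.022]] 818
jar1 0.66 [292, 150, 314, 191] [[0.421, 0.019, 0.008], [0.456, 0.047, 0.086], [0.466, 0.065, 0.122]] 729
jar1 0.63 [274, 220, 299, 261] [[0.624, 0.116, 0.014], [0.658, 0.144, 0.096], [0.671, 0.161, 0.126]] 872
jar1 0.18 [189, 165, 207, 185] [[0.596, -0.193, 0.031], [0.626, -0.163, 0.062], [0.644, -0.146, 0.074]] 388
carrier 0.82 [165, 126, 256, 202] [[0.445, -0.317, 0
[... 2968 characters left out ...]
683, 0.2, 0.016], [0.733, 0.255, 0.062], [0.79, 0.312, 0.067]] 1004
brush 0.85 [304, 125, 326, 174] [[0.646, -0.289, 0.007], [0.712, -0.25, 0.016], [0.817, -0.214, 0.021]] 441
brush 0.24 [131, 221, 150, 238] [[0.406, 0.33, 0.041], [0.431, 0.352, 0.06], [0.455, 0.38, 0.07]] 230
tape 0.7 [255, 124, 274, 144] [[0.752, -0.098, 0.006], [0.779, -0.07, 0.032], [0.811, -0.041, 0.039]] 262
ring1 0.67 [137, 217, 153, 241] [[0.396, 0.319, 0.014], [0.429, 0.333, 0.019], [0.463, 0.367, 0.023]] 102
ring1 0.53 [157, 167, 180, 185] [[0.586, 0.24, 0.003], [0.605, 0.255, 0.017], [0.652, 0.306, 0.024]] 139
ring1 0.45 [172, 219, 190, 237] [[0.392, 0.188, 0.012], [0.428, 0.201, 0.018], [0.463, 0.231, 0.023]] 100
```

```bash
cat > fit.py <<'E'
from h import *
from scipy.optimize import least_squares
def sphere(w,c0,r=.03):
    f=least_squares(lambda c:np.linalg.norm(w-c,axis=1)-r,c0,loss='soft_l1',f_scale=.002); return f.x,np.median(abs(f.fun))
E
python3 - <<'E'
from fit import *
C={'ringA':(.43,.225,.04),'ringB':(.432,.355,.04),'ringC':(.623,.278,.04),'ball4':(.613,-.172,.045)}
J={'jarA':(.435,.037),'jarB':(.64,.135)}
T={}
for n in ('scene','top'):
    d=np.load(n+'0.npy'); W=cloud(n,d)[d>0]
    for k,c in C.items():
        c=np.array(c); 
        for _ in range(3):
            m=(np.linalg.norm(W-c,axis=1)<.034)&(W[:,2]>.032+.01*(k=='ball4')); x,e=sphere(W[m],c); c=x
        print(n,k,x.round(4),round(e,4),m.sum())
    for k,c in J.items():
        m=(np.hypot(*(W[:,:2]-c).T)<.045)&(W[:,2]>.112)&(W[:,2]<.13)
        (x,r)=cv2.minEnclosingCircle(W[m][:,:2].astype(np.float32)); print(n,k,np.round(x,4),round(r,4),m.sum(),W[m][:,2].mean().round(3), W[m][:,:2].mean(0).round(4))
    for k,(x0,x1,y0,y1,z0,z1) in {'carrier':(.4,.68,-.35,-.07,.024,.034),'crate':(.55,.76,-.04,.2,.044,.055)}.items():
        m=(W[:,0]>x0)&(W[:,0]<x1)&(W[:,1]>y0)&(W[:,1]<y1)&(W[:,2]>z0)&(W[:,2]<z1)
        print(n,k,cv2.minAreaRect(W[m][:,:2].astype(np.float32)),m.sum())
        np.save(f'{n}_{k}.npy',W[(W[:,0]>x0)&(W[:,0]<x1)&(W[:,1]>y0)&(W[:,1]<y1)])
a=cv2.imread('pics/scene0.png')[60:360,100:450]; b=cv2.imread('pics/top0.png')[110:310,110:390]
cv2.imwrite('pics/v1.png',cv2.resize(a,None,fx=2,fy=2,interpolation=2)); cv2.imwrite('pics/v2.png',cv2.resize(b,None,fx=2.8,fy=2.8,interpolation=2))
E
```

```text
scene ringA [0.4303 0.2256 0.0401] 0.0007 438
scene ringB [0.4327 0.3577 0.0402] 0.0007 519
scene ringC [0.6268 0.2782 0.0401] 0.0006 591
scene ball4 [ 0.6154 -0.1755  0.0445] 0.0008 348
scene jarA [0.4394 0.0394] 0.024 216 0.12 [0.4419 0.0403]
scene jarB [0.6453 0.1348] 0.0244 349 0.123 [0.6471 0.1372]
scene carrier ((0.5460093021392822, -0.21298786997795105), (0.19545456767082214, 0.19156260788440704), 73.71964263916016) 2437
scene crate ((0.65731281042099, 0.08479003608226776), (0.09888987988233566, 0.18866010010242462), 19.57921600341797) 609
top ringA [0.4285 0.2271 0.0383] 0.0009 237
top ringB [0.4309 0.3593 0.0384] 0.001 245
top ringC [0.6251 0.2799 0.038 ] 0.001 220
top ball4 [ 0.6137 -0.1742  0.042 ] 0.0009 222
top jarA [0.436  0.0397] 0.0231 159 0.118 [0.437  0.0394]
top jarB [0.6416 0.1355] 0.0233 157 0.122 [0.6413 0.1356]
top carrier ((0.5437751412391663, -0.2118161916732788), (0.19026511907577515, 0.18994002044200897), 73.38691711425781) 2032
top crate ((0.678088366985321, 0.09440414607524872), (0.1469816118478775, 0.18829861283302307), 19.548198699951172) 224
```

View pics/v1.png

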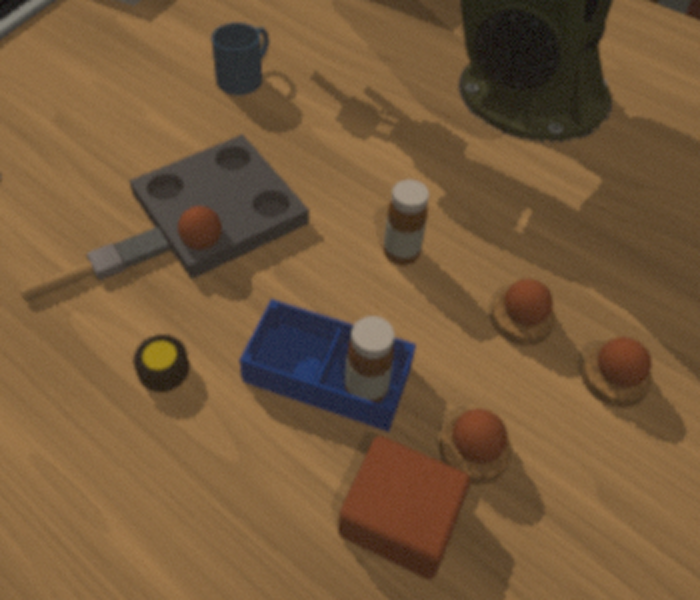

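View pics/v2.png

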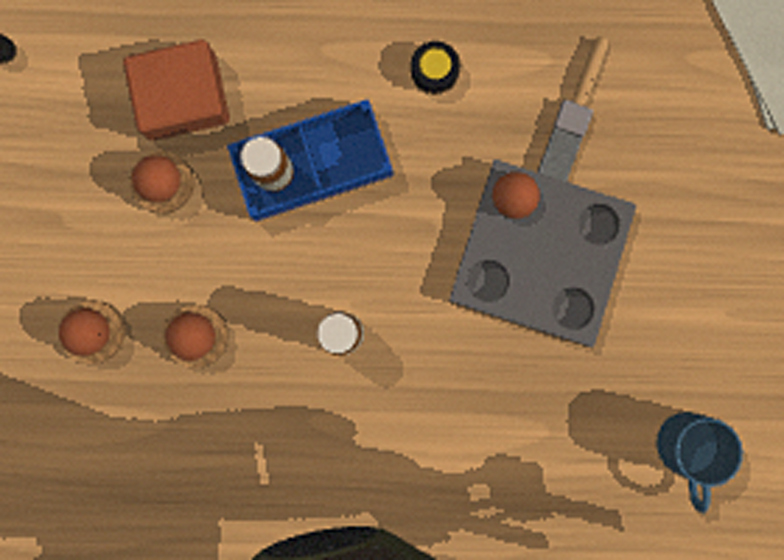

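```bash
cat > go.py <<'E'
import sys
from fit import *
from scipy.spatial.transform import Rotation as R
# python3 go.py x y z [yaw]
o=ctrl.get_obs(); a=[float(v) for v in sys.argv[1:]]
M=R.from_euler('xyz',o['eef_rot'])
print('t',round(o['time_s'],2),'pos',o['ee_pos'].round(4),'rot',o['eef_rot'].round(3),'q6',o['qpos'][5].round(2),'w',round(float(o['grip_width']),4),'gf',np.round(o['grip_force'],1),'F',np.round(o['force'],1))
for i in range(0,len(a),3): print('units',(M.inv().apply(np.array(a[i:i+3])-o['ee_pos'])/.04).round(2))
E
python3 - <<'E'
from fit import *
t=np.radians(19.57); X=np.array([np.cos(t),np.sin(t)]); Y=np.array([-np.sin(t),np.cos(t)])
for n in('scene','top'):
    W=np.load(n+'_crate.npy'); W=W[(W[:,2]>.046)&(W[:,2]<.054)]; p=W[:,:2]-[.657,.085]
    a,b=p@X,p@Y; m=(b<.015)&(abs(a)<.07)
    print(n,np.percentile(a[m],[1,99]).round(4),np.percentile(b[m],[1,]).round(4), np.percentile(b[(abs(a)<.055)],[99]).round(4))
E
python3 go.py .438 .04 .15
```

```text
scene [-0.0484  0.0492] [-0.0937] [0.0938]
top [-0.0503  0.046 ] [-0.0923] [0.0949]
t 1.0 pos [ 0.137  -0.5326  0.2054] rot [-3.142 -0.     0.252] q6 -0.07 w 0.0941 gf 0.0 F [-0.3  0.3  0.6]
units [ 10.85 -11.99   1.39]
```

{"api": "step_arm", "payload": {
  "deltas": [
    {"dp":[0,0,0],"twist":-1},
    {"dp":[0,0,0],"twist":-1},
    {"dp":[0,0,0],"twist":-1},
    {"dp":[0,0,0],"twist":-1},
    {"dp":[0,0,0],"twist":-1},
    {"dp":[0,0,0],"twist":-1},
    {"dp":[0,0,0],"twist":-1},
    {"dp":[0,0,0],"twist":-1},
    {"dp":[0,0,0],"twist":-1},
    {"dp":[0,0,0],"twist":-1},
    {"dp":[0,0,0],"twist":-1},
    {"dp":[0,0,0],"twist":-1}
  ],
  "gripper": 1,
  "squeeze": 12
}}

```text
time_s: 2.2
ee_pos: [0.137, -0.5327, 0.2055]
eef_rot: [3.142, 0.0, 1.092]
force: [0.0, 0.7, 0.0]
grip_width: 0.094
grip_force: 0.0
```

{"api": "step_arm", "payload": {
  "deltas": [
    {"dp":[0,0,0],"twist":-1},
    {"dp":[0,0,0],"twist":-1},
    {"dp":[0,0,0],"twist":-1},
    {"dp":[0,0,0],"twist":-1},
    {"dp":[0,0,0],"twist":-1},
    {"dp":[0,0,0],"twist":-1},
    {"dp":[0,0,0],"twist":-1},
    {"dp":[0,0,0],"twist":-1},
    {"dp":[0,0,0],"twist":-1},
    {"dp":[0,0,0],"twist":-1},
    {"dp":[0,0,0],"twist":-1},
    {"dp":[0,0,0],"twist":-0.75}
  ]
}}

```text
time_s: 3.4
ee_pos: [0.137, -0.5327, 0.2054]
eef_rot: [3.142, 0.0, 1.913]
force: [0.8, 0.4, -0.5]
grip_width: 0.0941
grip_force: 0.0
```

```bash
python3 go.py .438 .04 .15
```

```text
t 3.4 pos [ 0.137  -0.5327  0.2054] rot [3.142 0.    1.913] q6 -1.73 w 0.0941 gf 0.0 F [ 0.8  0.4 -0.5]
units [10.97 11.89  1.39]
```

{"api": "step_arm", "payload": {
  "deltas": [
    {"dp":[0.6,0.65,0.05],"twist":0},
    {"dp":[0.6,0.65,0.05],"twist":0},
    {"dp":[0.6,0.65,0.05],"twist":0},
    {"dp":[0.6,0.65,0.05],"twist":0},
    {"dp":[0.6,0.65,0.05],"twist":0},
    {"dp":[0.6,0.65,0.05],"twist":0},
    {"dp":[0.6,0.65,0.05],"twist":0},
    {"dp":[0.6,0.65,0.05],"twist":0},
    {"dp":[0.6,0.65,0.05],"twist":0},
    {"dp":[0.6,0.65,0.05],"twist":0},
    {"dp":[0.6,0.65,0.05],"twist":0},
    {"dp":[0.6,0.65,0.05],"twist":0}
  ]
}}

```text
time_s: 4.6
ee_pos: [0.3359, -0.156, 0.1816]
eef_rot: [3.141, 0.001, 1.91]
force: [0.1, -0.5, 0.4]
grip_width: 0.0943
grip_force: 0.0
```

```bash
python3 go.py .438 .04 .15
```

```text
t 4.6 pos [ 0.3359 -0.156   0.1816] rot [3.141e+00 1.000e-03 1.910e+00] q6 -0.87 w 0.0943 gf 0.0 F [ 0.1 -0.5  0.4]
units [3.77 4.03 0.79]
```

{"api": "step_arm", "payload": {
  "deltas": [
    {"dp":[0.6,0.65,0.13],"twist":0},
    {"dp":[0.6,0.65,0.13],"twist":0},
    {"dp":[0.6,0.65,0.13],"twist":0},
    {"dp":[0.6,0.65,0.13],"twist":0},
    {"dp":[0.6,0.65,0.13],"twist":0},
    {"dp":[0.5,0.5,0.13],"twist":0},
    {"dp":[0.25,0.25,0],"twist":0},
    {"dp":[0,0,0],"twist":0},
    {"dp":[0,0,0],"twist":0}
  ]
}}

```text
time_s: 5.5
ee_pos: [0.4362, 0.0367, 0.1504]
eef_rot: [-3.142, 0.0, 1.91]
force: [0.4, -0.2, -0.0]
grip_width: 0.0935
grip_force: 0.0
```

```bash
python3 go.py .438 .04 .15 .438 .04 .06
```

```text
t 5.5 pos [0.4362 0.0367 0.1504] rot [-3.142  0.     1.91 ] q6 -0.34 w 0.0935 gf 0.0 F [ 0.4 -0.2 -0. ]
units [0.06 0.07 0.01]
units [0.06 0.07 2.26]
```

{"api": "step_arm", "payload": {
  "deltas": [
    {"dp":[0.06,0.07,0.2],"twist":0},
    {"dp":[0,0,0.5],"twist":0},
    {"dp":[0,0,0.5],"twist":0},
    {"dp":[0,0,0.5],"twist":0},
    {"dp":[0,0,0.4],"twist":0},
    {"dp":[0,0,0.16],"twist":0},
    {"dp":[0,0,0],"twist":0}
  ]
}}

```text
time_s: 6.2
ee_pos: [0.4379, 0.0401, 0.0593]
eef_rot: [-3.14, -0.0, 1.909]
force: [-0.6, 0.8, 0.7]
grip_width: 0.094
grip_force: 0.0
```

{"api": "step_arm", "payload": {
  "deltas": [
    {"dp":[0,0,0],"twist":0},
    {"dp":[0,0,0],"twist":0},
    {"dp":[0,0,0],"twist":0},
    {"dp":[0,0,0],"twist":0},
    {"dp":[0,0,0],"twist":0},
    {"dp":[0,0,0],"twist":0},
    {"dp":[0,0,0],"twist":0},
    {"dp":[0,0,0],"twist":0}
  ],
  "gripper": -1,
  "squeeze": 15
}}

```text
time_s: 7.0
ee_pos: [0.4384, 0.0406, 0.06]
eef_rot: [3.142, 0.0, 1.91]
force: [-1.6, -1.0, 3.6]
grip_width: 0.0518
grip_force: 15.0
```

```bash
python3 go.py .438 .04 .14 .672 .042 .14
```

```text
t 7.0 pos [0.4384 0.0406 0.06  ] rot [3.142 0.    1.91 ] q6 -0.33 w 0.0518 gf 15.0 F [-1.6 -1.   3.6]
units [-0.01 -0.01 -2.  ]
units [-1.91  5.52 -2.  ]
```

Gripped at 52 mm, as the body should be. Lift and carry to the cell.

{"api": "step_arm", "payload": {
  "deltas": [
    {"dp":[0,0,-0.3],"twist":0},
    {"dp":[0,0,-0.6],"twist":0},
    {"dp":[0,0,-0.6],"twist":0},
    {"dp":[0,0,-0.5],"twist":0},
    {"dp":[-0.2,0.5,0],"twist":0},
    {"dp":[-0.3,0.9,0],"twist":0},
    {"dp":[-0.3,0.9,0],"twist":0},
    {"dp":[-0.3,0.9,0],"twist":0},
    {"dp":[-0.3,0.9,0],"twist":0},
    {"dp":[-0.3,0.9,0],"twist":0},
    {"dp":[-0.2,0.5,0],"twist":0},
    {"dp":[0,0,0],"twist":0}
  ]
}}

```text
time_s: 8.2
ee_pos: [0.6724, 0.0419, 0.1394]
eef_rot: [-3.141, -0.0, 1.91]
force: [0.0, -0.4, -2.6]
grip_width: 0.0514
grip_force: 15.0
```

```bash
python3 go.py .672 .042 .14 .672 .042 .065
```

```text
t 8.2 pos [0.6724 0.0419 0.1394] rot [-3.141 -0.     1.91 ] q6 -0.33 w 0.0514 gf 15.0 F [ 0.  -0.4 -2.6]
units [ 0.01 -0.01 -0.02]
units [ 0.   -0.01  1.86]
```

{"api": "step_arm", "payload": {
  "deltas": [
    {"dp":[0,0,0.3],"twist":0},
    {"dp":[0,0,0.4],"twist":0},
    {"dp":[0,0,0.4],"twist":0},
    {"dp":[0,0,0.35],"twist":0},
    {"dp":[0,0,0.25],"twist":0},
    {"dp":[0,0,0.1],"twist":0},
    {"dp":[0,0,0.05],"twist":0},
    {"dp":[0,0,0],"twist":0}
  ]
}}

```text
time_s: 9.0
ee_pos: [0.6712, 0.0421, 0.0661]
eef_rot: [3.141, 0.0, 1.91]
force: [-0.6, -0.1, -2.6]
grip_width: 0.0516
grip_force: 15.0
```

```bash
python3 go.py .672 .042 .065
python3 - <<'E'
from fit import *
p,d=ctrl.camera('scene'); cv2.imwrite('pics/v3.png',cv2.resize(p[130:290,200:360,::-1],None,fx=3,fy=3,interpolation=2))
E
```

```text
t 9.0 pos [0.6712 0.0421 0.0661] rot [3.141 0.    1.91 ] q6 -0.33 w 0.0516 gf 15.0 F [-0.6 -0.1 -2.6]
units [-0.01  0.02  0.03]
```

View pics/v3.png

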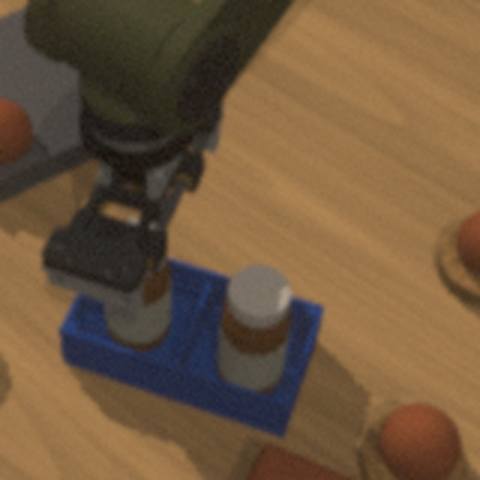

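The picture shows jar1 (crop 140,310) inside the empty left cell, upright, just off the floor. I'll ease it down and release.

{"api": "step_arm", "payload": {
  "deltas": [
    {"dp":[0,0,0.03],"twist":0},
    {"dp":[0,0,0.03],"twist":0},
    {"dp":[0,0,0],"twist":0}
  ]
}}

```text
time_s: 9.35
ee_pos: [0.6714, 0.0421, 0.064]
eef_rot: [3.141, 0.0, 1.91]
force: [0.4, 0.2, 0.9]
grip_width: 0.0515
grip_force: 15.0
```

{"api": "step_arm", "payload": {
  "deltas": [
    {"dp":[0,0,0],"twist":0},
    {"dp":[0,0,0],"twist":0},
    {"dp":[0,0,0],"twist":0},
    {"dp":[0,0,0],"twist":0},
    {"dp":[0,0,0],"twist":0},
    {"dp":[0,0,-0.3],"twist":0},
    {"dp":[0,0,-0.6],"twist":0},
    {"dp":[0,0,-0.7],"twist":0},
    {"dp":[0,0,-0.7],"twist":0},
    {"dp":[0,0,-0.5],"twist":0},
    {"dp":[0,0,0],"twist":0}
  ],
  "gripper": 0.57
}}

```text
time_s: 10.45
ee_pos: [0.6722, 0.0421, 0.1796]
eef_rot: [3.136, 0.002, 1.91]
force: [0.0, 0.4, 0.3]
grip_width: 0.0735
grip_force: 0.0
```

```bash
python3 go.py .626 .279 .15
```

```text
t 10.45 pos [0.6722 0.0421 0.1796] rot [3.136e+00 2.000e-03 1.910e+00] q6 -0.33 w 0.0735 gf 0.0 F [0.  0.4 0.3]
units [5.97 0.88 0.73]
```

{"api": "step_arm", "payload": {
  "deltas": [
    {"dp":[0.4,0,0],"twist":0},
    {"dp":[0.8,0.1,0],"twist":0},
    {"dp":[0.8,0.1,0],"twist":0},
    {"dp":[0.8,0.2,0],"twist":0},
    {"dp":[0.8,0.1,0],"twist":0},
    {"dp":[0.8,0.1,0],"twist":0},
    {"dp":[0.8,0.1,0],"twist":0},
    {"dp":[0.5,0.1,0.2],"twist":0},
    {"dp":[0.25,0.1,0.2],"twist":0},
    {"dp":[0,0,0.3],"twist":0}
  ]
}}

```text
time_s: 11.45
ee_pos: [0.6256, 0.2794, 0.1459]
eef_rot: [-3.141, 0.0, 1.911]
force: [-0.1, 0.3, -0.1]
grip_width: 0.0739
grip_force: 0.0
```

{"api": "step_arm", "payload": {
  "deltas": [
    {"dp":[0,0,0],"twist":-1},
    {"dp":[0,0,0],"twist":-1},
    {"dp":[0,0,0],"twist":-1},
    {"dp":[0,0,0],"twist":-1},
    {"dp":[0,0,0],"twist":-1},
    {"dp":[0,0,0],"twist":-1},
    {"dp":[0,0,0],"twist":-1},
    {"dp":[0,0,0],"twist":-1},
    {"dp":[0,0,0],"twist":-1},
    {"dp":[0,0,0],"twist":-1},
    {"dp":[0,0,0],"twist":-1},
    {"dp":[0,0,0],"twist":-1}
  ]
}}

```text
time_s: 12.65
ee_pos: [0.6261, 0.2768, 0.146]
eef_rot: [-3.14, -0.001, 2.749]
force: [0.5, 0.2, 0.4]
grip_width: 0.0735
grip_force: 0.0
```

```bash
python3 go.py .626 .279 .15 .626 .279 .028
```

```text
t 12.65 pos [0.6261 0.2768 0.146 ] rot [-3.140e+00 -1.000e-03  2.749e+00] q6 -0.82 w 0.0735 gf 0.0 F [0.5 0.2 0.4]
units [ 0.02  0.05 -0.1 ]
units [0.02 0.05 2.95]
```

{"api": "step_arm", "payload": {
  "deltas": [
    {"dp":[0.02,0.05,0.3],"twist":0},
    {"dp":[0,0,0.6],"twist":0},
    {"dp":[0,0,0.6],"twist":0},
    {"dp":[0,0,0.6],"twist":0},
    {"dp":[0,0,0.5],"twist":0},
    {"dp":[0,0,0.25],"twist":0},
    {"dp":[0,0,0.1],"twist":0},
    {"dp":[0,0,0],"twist":0}
  ]
}}

```text
time_s: 13.45
ee_pos: [0.6259, 0.2804, 0.0291]
eef_rot: [-3.141, -0.0, 2.747]
force: [-0.0, 0.2, 0.2]
grip_width: 0.0738
grip_force: 0.0
```

{"api": "step_arm", "payload": {
  "deltas": [
    {"dp":[0,0,0],"twist":0},
    {"dp":[0,0,0],"twist":0},
    {"dp":[0,0,0],"twist":0},
    {"dp":[0,0,0],"twist":0},
    {"dp":[0,0,0],"twist":0},
    {"dp":[0,0,0],"twist":0}
  ],
  "gripper": -1,
  "squeeze": 15
}}

```text
time_s: 14.05
ee_pos: [0.6261, 0.2801, 0.0304]
eef_rot: [-3.141, 0.001, 2.747]
force: [-2.3, -4.6, 4.1]
grip_width: 0.059
grip_force: 15.0
```

```bash
python3 go.py .626 .279 .17
```

```text
t 14.05 pos [0.6261 0.2801 0.0304] rot [-3.141e+00  1.000e-03  2.747e+00] q6 -0.81 w 0.059 gf 15.0 F [-2.3 -4.6  4.1]
units [-0.01 -0.03 -3.49]
```

{"api": "step_arm", "payload": {
  "deltas": [
    {"dp":[0,0,-0.2],"twist":0},
    {"dp":[0,0,-0.5],"twist":0},
    {"dp":[0,0,-0.7],"twist":0},
    {"dp":[0,0,-0.8],"twist":0},
    {"dp":[0,0,-0.8],"twist":0},
    {"dp":[0,0,-0.5],"twist":0},
    {"dp":[0,0,0],"twist":0}
  ]
}}

```text
time_s: 14.75
ee_pos: [0.6269, 0.2813, 0.1735]
eef_rot: [3.137, 0.004, 2.748]
force: [-0.6, -0.6, -2.2]
grip_width: 0.0595
grip_force: 15.0
```

```bash
python3 go.py .5072 -.1428 .17
```

```text
t 14.75 pos [0.6269 0.2813 0.1735] rot [3.137 0.004 2.748] q6 -0.81 w 0.0595 gf 15.0 F [-0.6 -0.6 -2.2]
units [ -1.31 -10.94   0.05]
```

Held (2 N weight). Carry to the first well.

{"api": "step_arm", "payload": {
  "deltas": [
    {"dp":[0,-0.5,0],"twist":0},
    {"dp":[-0.1,-1,0],"twist":0},
    {"dp":[-0.1,-1,0],"twist":0},
    {"dp":[-0.1,-1,0],"twist":0},
    {"dp":[-0.1,-1,0],"twist":0},
    {"dp":[-0.1,-1,0],"twist":0},
    {"dp":[-0.2,-1,0],"twist":0},
    {"dp":[-0.2,-1,0],"twist":0},
    {"dp":[-0.2,-1,0],"twist":0},
    {"dp":[-0.2,-1,0],"twist":0},
    {"dp":[0,-1,0],"twist":0},
    {"dp":[0,-0.44,0],"twist":0}
  ]
}}

```text
time_s: 15.95
ee_pos: [0.5043, -0.1457, 0.1683]
eef_rot: [-3.141, -0.002, 2.746]
force: [0.5, -0.4, -2.4]
grip_width: 0.059
grip_force: 15.0
```

{"api": "step_arm", "payload": {
  "deltas": [
    {"dp":[0,0,0.4],"twist":0},
    {"dp":[0,0,0.8],"twist":0},
    {"dp":[0,0,0.8],"twist":0},
    {"dp":[0,0,0.5],"twist":0},
    {"dp":[0,0,0],"twist":0},
    {"dp":[0,0,0],"twist":0}
  ]
}}

```text
time_s: 16.55
ee_pos: [0.5058, -0.1433, 0.0695]
eef_rot: [3.142, -0.001, 2.748]
force: [-0.2, 0.2, -1.9]
grip_width: 0.0591
grip_force: 15.0
```

```bash
python3 go.py .5072 -.1428 .037
```

```text
t 16.55 pos [ 0.5058 -0.1433  0.0695] rot [ 3.142e+00 -1.000e-03  2.748e+00] q6 -1.52 w 0.0591 gf 15.0 F [-0.2  0.2 -1.9]
units [-0.03  0.02  0.81]
```

{"api": "step_arm", "payload": {
  "deltas": [
    {"dp":[-0.03,0.02,0.2],"twist":0},
    {"dp":[0,0,0.3],"twist":0},
    {"dp":[0,0,0.2],"twist":0},
    {"dp":[0,0,0.08],"twist":0},
    {"dp":[0,0,0],"twist":0}
  ]
}}

```text
time_s: 17.05
ee_pos: [0.5071, -0.143, 0.0377]
eef_rot: [3.142, -0.001, 2.748]
force: [0.9, -1.2, -2.1]
grip_width: 0.0594
grip_force: 15.0
```

{"api": "step_arm", "payload": {
  "deltas": [
    {"dp":[0,0,0.04],"twist":0},
    {"dp":[0,0,0.04],"twist":0},
    {"dp":[0,0,0],"twist":0}
  ]
}}

```text
time_s: 17.35
ee_pos: [0.5076, -0.1429, 0.0356]
eef_rot: [3.141, 0.001, 2.748]
force: [-1.5, 3.2, 3.3]
grip_width: 0.059
grip_force: 15.0
```

Seated (the force changed sign). Release and rise.

{"api": "step_arm", "payload": {
  "deltas": [
    {"dp":[0,0,0],"twist":0},
    {"dp":[0,0,0],"twist":0},
    {"dp":[0,0,0],"twist":0},
    {"dp":[0,0,0],"twist":0},
    {"dp":[0,0,-0.3],"twist":0},
    {"dp":[0,0,-0.7],"twist":0},
    {"dp":[0,0,-0.9],"twist":0},
    {"dp":[0,0,-0.9],"twist":0},
    {"dp":[0,0,-0.2],"twist":0}
  ],
  "gripper": 0.6
}}

```text
time_s: 18.25
ee_pos: [0.5087, -0.1436, 0.1599]
eef_rot: [3.141, 0.007, 2.748]
force: [0.9, -0.4, -0.4]
grip_width: 0.0754
grip_force: 0.0
```

```bash
python3 go.py .4294 .2264 .15
python3 - <<'E'
from fit import *
for n in('top','scene'):
    p,d=ctrl.camera(n); W=cloud(n,d)[d>0]
    for k,c in {'well':(.5072,-.1428,.045),'A':(.43,.226,.04),'B':(.432,.358,.04)}.items():
        m=(np.linalg.norm(W-c,axis=1)<.036)&(W[:,2]>.042)
        if m.sum()>20: print(n,k,sphere(W[m],np.array(c)),m.sum())
E
```

```text
t 18.25 pos [ 0.5087 -0.1436  0.1599] rot [3.141 0.007 2.748] q6 -1.52 w 0.0754 gf 0.0 F [ 0.9 -0.4 -0.4]
units [5.38 7.78 0.21]
top well (array([ 0.50728943, -0.14203144,  0.04360861]), np.float64(0.0006858518387486828)) 49
top A (array([0.42858166, 0.22693038, 0.03835633]), np.float64(0.0010953624345217475)) 231
top B (array([0.43066971, 0.35879287, 0.03807824]), np.float64(0.0010359924411868678)) 233
scene well (array([ 0.50831265, -0.1433818 ,  0.04453776]), np.float64(0.0008722804306985459)) 316
scene A (array([0.43032256, 0.22558171, 0.04010863]), np.float64(0.0007044633455309847)) 392
scene B (array([0.43271303, 0.35769903, 0.04005941]), np.float64(0.0007757249787827165)) 467
```

{"api": "step_arm", "payload": {
  "deltas": [
    {"dp":[0.25,0.4,0],"twist":0},
    {"dp":[0.55,0.8,0],"twist":0},
    {"dp":[0.55,0.8,0],"twist":0},
    {"dp":[0.55,0.8,0],"twist":0},
    {"dp":[0.55,0.8,0],"twist":0},
    {"dp":[0.55,0.8,0],"twist":0},
    {"dp":[0.55,0.8,0],"twist":0},
    {"dp":[0.55,0.8,0],"twist":0},
    {"dp":[0.55,0.8,0.2],"twist":0},
    {"dp":[0.4,0.5,0.4],"twist":0},
    {"dp":[0.3,0.28,0.4],"twist":0},
    {"dp":[0,0,0],"twist":0}
  ]
}}

```text
time_s: 19.55
ee_pos: [0.4239, 0.2197, 0.1122]
eef_rot: [-3.138, -0.004, 2.75]
force: [-0.5, -0.3, 0.6]
grip_width: 0.0754
grip_force: 0.0
```

```bash
python3 go.py .4295 .2264 .029
```

```text
t 19.55 pos [0.4239 0.2197 0.1122] rot [-3.138 -0.004  2.75 ] q6 -0.78 w 0.0754 gf 0.0 F [-0.5 -0.3  0.6]
units [-0.07  0.22  2.08]
```

{"api": "step_arm", "payload": {
  "deltas": [
    {"dp":[-0.05,0.1,0],"twist":0},
    {"dp":[0,0,0.2],"twist":0},
    {"dp":[0,0,0],"twist":0}
  ]
}}

```text
time_s: 19.85
ee_pos: [0.4296, 0.2212, 0.1064]
eef_rot: [-3.141, -0.001, 2.747]
force: [-0.4, 0.1, -0.3]
grip_width: 0.0751
grip_force: 0.0
```

```bash
python3 go.py .4295 .2264 .029
```

```text
t 19.85 pos [0.4296 0.2212 0.1064] rot [-3.141e+00 -1.000e-03  2.747e+00] q6 -0.78 w 0.0751 gf 0.0 F [-0.4  0.1 -0.3]
units [0.05 0.12 1.93]
```

{"api": "step_arm", "payload": {
  "deltas": [
    {"dp":[0.05,0.1,0.2],"twist":0},
    {"dp":[0,0,0.5],"twist":0},
    {"dp":[0,0,0.5],"twist":0},
    {"dp":[0,0,0.45],"twist":0},
    {"dp":[0,0,0.2],"twist":0},
    {"dp":[0,0,0.05],"twist":0},
    {"dp":[0,0,0],"twist":0}
  ]
}}

```text
time_s: 20.55
ee_pos: [0.4294, 0.2265, 0.0313]
eef_rot: [3.141, 0.0, 2.747]
force: [0.3, 0.0, -0.6]
grip_width: 0.0754
grip_force: 0.0
```

{"api": "step_arm", "payload": {
  "deltas": [
    {"dp":[0,0,0],"twist":0},
    {"dp":[0,0,0],"twist":0},
    {"dp":[0,0,0],"twist":0},
    {"dp":[0,0,0],"twist":0},
    {"dp":[0,0,0],"twist":0},
    {"dp":[0,0,0],"twist":0}
  ],
  "gripper": -1,
  "squeeze": 15
}}

```text
time_s: 21.15
ee_pos: [0.4296, 0.2267, 0.0315]
eef_rot: [3.14, 0.001, 2.748]
force: [0.6, 2.4, 5.6]
grip_width: 0.0593
grip_force: 15.0
```

{"api": "step_arm", "payload": {
  "deltas": [
    {"dp":[0,0,-0.2],"twist":0},
    {"dp":[0,0,-0.5],"twist":0},
    {"dp":[0,0,-0.7],"twist":0},
    {"dp":[0,0,-0.8],"twist":0},
    {"dp":[0,0,-0.6],"twist":0},
    {"dp":[0,0,-0.2],"twist":0},
    {"dp":[0,0,0],"twist":0}
  ]
}}

```text
time_s: 21.85
ee_pos: [0.4292, 0.2263, 0.1514]
eef_rot: [3.141, 0.001, 2.748]
force: [0.0, 0.3, -1.9]
grip_width: 0.059
grip_force: 15.0
```

```bash
python3 go.py .4757 -.2502 .15 .583 -.282 .15
```

```text
t 21.85 pos [0.4292 0.2263 0.1514] rot [3.141e+00 1.000e-03 2.748e+00] q6 -0.77 w 0.059 gf 15.0 F [ 0.   0.3 -1.9]
units [ -5.65 -10.55   0.03]
units [ -8.43 -10.26   0.04]
```

{"api": "step_arm", "payload": {
  "deltas": [
    {"dp":[-0.3,-0.36,0],"twist":0},
    {"dp":[-0.6,-0.75,0],"twist":0},
    {"dp":[-0.6,-0.75,0],"twist":0},
    {"dp":[-0.6,-0.75,0],"twist":0},
    {"dp":[-0.6,-0.75,0],"twist":0},
    {"dp":[-0.6,-0.75,0],"twist":0},
    {"dp":[-0.6,-0.75,0],"twist":0},
    {"dp":[-0.6,-0.75,0],"twist":0},
    {"dp":[-0.6,-0.75,0],"twist":0},
    {"dp":[-0.6,-0.75,0],"twist":0},
    {"dp":[-0.6,-0.75,0],"twist":0},
    {"dp":[-0.6,-0.75,0],"twist":0}
  ]
}}

```text
time_s: 23.05
ee_pos: [0.5513, -0.1989, 0.1488]
eef_rot: [-3.142, -0.003, 2.747]
force: [0.1, 1.0, -1.6]
grip_width: 0.0593
grip_force: 15.0
```

{"api": "step_arm", "payload": {
  "deltas": [
    {"dp":[-0.6,-0.75,0],"twist":0},
    {"dp":[-0.6,-0.6,0],"twist":0},
    {"dp":[-0.3,-0.3,0],"twist":0},
    {"dp":[0,0,0.4],"twist":0},
    {"dp":[0,0,0.7],"twist":0},
    {"dp":[0,0,0.7],"twist":0},
    {"dp":[0,0,0.3],"twist":0},
    {"dp":[0,0,0],"twist":0},
    {"dp":[0,0,0],"twist":0}
  ]
}}

```text
time_s: 23.95
ee_pos: [0.5821, -0.2816, 0.0675]
eef_rot: [-3.142, 0.0, 2.748]
force: [0.4, -0.6, -0.8]
grip_width: 0.0592
grip_force: 15.0
```

```bash
python3 go.py .583 -.282 .038
```

```text
t 23.95 pos [ 0.5821 -0.2816  0.0675] rot [-3.142  0.     2.748] q6 -1.68 w 0.0592 gf 15.0 F [ 0.4 -0.6 -0.8]
units [-0.02 -0.    0.74]
```

{"api": "step_arm", "payload": {
  "deltas": [
    {"dp":[-0.02,0,0.2],"twist":0},
    {"dp":[0,0,0.3],"twist":0},
    {"dp":[0,0,0.2],"twist":0},
    {"dp":[0,0,0.04],"twist":0},
    {"dp":[0,0,0.04],"twist":0},
    {"dp":[0,0,0],"twist":0}
  ]
}}

```text
time_s: 24.55
ee_pos: [0.5827, -0.2817, 0.0361]
eef_rot: [3.141, -0.0, 2.748]
force: [-0.8, 2.8, 1.7]
grip_width: 0.0592
grip_force: 15.0
```

```bash
python3 go.py .583 -.282 .0365
```

```text
t 24.55 pos [ 0.5827 -0.2817  0.0361] rot [ 3.141 -0.     2.748] q6 -1.68 w 0.0592 gf 15.0 F [-0.8  2.8  1.7]
units [-0.01 -0.   -0.01]
```

Seated. Release, rise, go to ring B.

{"api": "step_arm", "payload": {
  "deltas": [
    {"dp":[0,0,0],"twist":0},
    {"dp":[0,0,0],"twist":0},
    {"dp":[0,0,0],"twist":0},
    {"dp":[0,0,0],"twist":0},
    {"dp":[0,0,-0.3],"twist":0},
    {"dp":[0,0,-0.7],"twist":0},
    {"dp":[0,0,-0.9],"twist":0},
    {"dp":[0,0,-0.8],"twist":0},
    {"dp":[0,0,-0.2],"twist":0},
    {"dp":[0,0,0],"twist":0}
  ],
  "gripper": 0.6
}}

```text
time_s: 25.55
ee_pos: [0.5831, -0.2821, 0.1536]
eef_rot: [-3.141, 0.003, 2.748]
force: [-0.5, 0.1, -0.3]
grip_width: 0.0755
grip_force: 0.0
```

```bash
python3 go.py .4317 .3584 .11
```

```text
t 25.55 pos [ 0.5831 -0.2821  0.1536] rot [-3.141e+00  3.000e-03  2.748e+00] q6 -1.68 w 0.0755 gf 0.0 F [-0.5  0.1 -0.3]
units [ 9.64 13.33  1.06]
```

{"api": "step_arm", "payload": {
  "deltas": [
    {"dp":[0.3,0.4,0],"twist":0},
    {"dp":[0.55,0.75,0],"twist":0},
    {"dp":[0.55,0.75,0],"twist":0},
    {"dp":[0.55,0.75,0],"twist":0},
    {"dp":[0.55,0.75,0],"twist":0},
    {"dp":[0.55,0.75,0],"twist":0},
    {"dp":[0.55,0.75,0],"twist":0},
    {"dp":[0.55,0.75,0],"twist":0},
    {"dp":[0.55,0.75,0],"twist":0},
    {"dp":[0.55,0.75,0],"twist":0},
    {"dp":[0.55,0.75,0],"twist":0},
    {"dp":[0.55,0.75,0],"twist":0}
  ]
}}

```text
time_s: 26.75
ee_pos: [0.4797, 0.1364, 0.1505]
eef_rot: [-3.14, -0.002, 2.748]
force: [-0.0, 0.8, -0.4]
grip_width: 0.0753
grip_force: 0.0
```

{"api": "step_arm", "payload": {
  "deltas": [
    {"dp":[0.55,0.75,0],"twist":0},
    {"dp":[0.55,0.75,0],"twist":0},
    {"dp":[0.55,0.75,0],"twist":0},
    {"dp":[0.55,0.75,0.2],"twist":0},
    {"dp":[0.55,0.75,0.4],"twist":0},
    {"dp":[0.4,0.6,0.4],"twist":0},
    {"dp":[0.2,0.3,0],"twist":0},
    {"dp":[0,0,0],"twist":0},
    {"dp":[0,0,0],"twist":0}
  ]
}}

```text
time_s: 27.65
ee_pos: [0.429, 0.3576, 0.1122]
eef_rot: [-3.142, 0.0, 2.747]
force: [0.1, -0.8, -0.2]
grip_width: 0.0753
grip_force: 0.0
```

```bash
python3 go.py .4317 .3584 .030
```

```text
t 27.65 pos [0.429  0.3576 0.1122] rot [-3.142  0.     2.747] q6 -0.55 w 0.0753 gf 0.0 F [ 0.1 -0.8 -0.2]
units [-0.06  0.04  2.05]
```

{"api": "step_arm", "payload": {
  "deltas": [
    {"dp":[-0.06,0.04,0.3],"twist":0},
    {"dp":[0,0,0.5],"twist":0},
    {"dp":[0,0,0.5],"twist":0},
    {"dp":[0,0,0.45],"twist":0},
    {"dp":[0,0,0.2],"twist":0},
    {"dp":[0,0,0.1],"twist":0},
    {"dp":[0,0,0],"twist":0}
  ]
}}

```text
time_s: 28.35
ee_pos: [0.4317, 0.3586, 0.0299]
eef_rot: [3.142, 0.0, 2.747]
force: [0.4, 0.9, 0.8]
grip_width: 0.0751
grip_force: 0.0
```

{"api": "step_arm", "payload": {
  "deltas": [
    {"dp":[0,0,0],"twist":0},
    {"dp":[0,0,0],"twist":0},
    {"dp":[0,0,0],"twist":0},
    {"dp":[0,0,0],"twist":0},
    {"dp":[0,0,0],"twist":0},
    {"dp":[0,0,0],"twist":0}
  ],
  "gripper": -1,
  "squeeze": 15
}}

```text
time_s: 28.95
ee_pos: [0.4317, 0.3591, 0.0303]
eef_rot: [3.141, 0.001, 2.748]
force: [0.4, -0.2, 5.8]
grip_width: 0.0589
grip_force: 15.0
```

{"api": "step_arm", "payload": {
  "deltas": [
    {"dp":[0,0,-0.2],"twist":0},
    {"dp":[0,0,-0.5],"twist":0},
    {"dp":[0,0,-0.7],"twist":0},
    {"dp":[0,0,-0.8],"twist":0},
    {"dp":[0,0,-0.6],"twist":0},
    {"dp":[0,0,-0.2],"twist":0},
    {"dp":[0,0,0],"twist":0}
  ]
}}

```text
time_s: 29.65
ee_pos: [0.4315, 0.359, 0.1503]
eef_rot: [3.141, 0.0, 2.748]
force: [0.1, -0.8, -2.5]
grip_width: 0.0594
grip_force: 15.0
```

```bash
python3 go.py .4757 -.2502 .15
```

```text
t 29.65 pos [0.4315 0.359  0.1503] rot [3.141 0.    2.748] q6 -0.55 w 0.0594 gf 15.0 F [ 0.1 -0.8 -2.5]
units [ -6.87 -13.64  -0.  ]
```

{"api": "step_arm", "payload": {
  "deltas": [
    {"dp":[-0.2,-0.4,0],"twist":0},
    {"dp":[-0.45,-0.9,0],"twist":0},
    {"dp":[-0.45,-0.9,0],"twist":0},
    {"dp":[-0.45,-0.9,0],"twist":0},
    {"dp":[-0.45,-0.9,0],"twist":0},
    {"dp":[-0.45,-0.9,0],"twist":0},
    {"dp":[-0.45,-0.9,0],"twist":0},
    {"dp":[-0.45,-0.9,0],"twist":0},
    {"dp":[-0.45,-0.9,0],"twist":0},
    {"dp":[-0.45,-0.9,0],"twist":0},
    {"dp":[-0.45,-0.9,0],"twist":0},
    {"dp":[-0.45,-0.9,0],"twist":0}
  ]
}}

```text
time_s: 30.85
ee_pos: [0.4626, -0.1021, 0.1483]
eef_rot: [-3.141, -0.003, 2.748]
force: [0.9, -0.8, -2.7]
grip_width: 0.0594
grip_force: 15.0
```

{"api": "step_arm", "payload": {
  "deltas": [
    {"dp":[-0.45,-0.9,0],"twist":0},
    {"dp":[-0.45,-0.9,0],"twist":0},
    {"dp":[-0.45,-0.9,0],"twist":0},
    {"dp":[-0.25,-0.4,0],"twist":0},
    {"dp":[-0.12,-0.24,0],"twist":0},
    {"dp":[0,0,0.4],"twist":0},
    {"dp":[0,0,0.7],"twist":0},
    {"dp":[0,0,0.7],"twist":0},
    {"dp":[0,0,0.2],"twist":0},
    {"dp":[0,0,0],"twist":0},
    {"dp":[0,0,0],"twist":0}
  ]
}}

```text
time_s: 31.95
ee_pos: [0.4762, -0.2503, 0.0708]
eef_rot: [-3.141, 0.001, 2.748]
force: [-0.4, -0.4, -1.1]
grip_width: 0.0594
grip_force: 15.0
```

```bash
python3 go.py .4757 -.2502 .0365
```

```text
t 31.95 pos [ 0.4762 -0.2503  0.0708] rot [-3.141e+00  1.000e-03  2.748e+00] q6 -1.73 w 0.0594 gf 15.0 F [-0.4 -0.4 -1.1]
units [ 0.01 -0.    0.86]
```

{"api": "step_arm", "payload": {
  "deltas": [
    {"dp":[0,0,0.2],"twist":0},
    {"dp":[0,0,0.35],"twist":0},
    {"dp":[0,0,0.2],"twist":0},
    {"dp":[0,0,0.07],"twist":0},
    {"dp":[0,0,0.04],"twist":0},
    {"dp":[0,0,0],"twist":0}
  ]
}}

```text
time_s: 32.55
ee_pos: [0.4755, -0.25, 0.0355]
eef_rot: [3.141, -0.001, 2.748]
force: [-4.0, 3.1, 3.2]
grip_width: 0.0591
grip_force: 15.0
```

{"api": "step_arm", "payload": {
  "deltas": [
    {"dp":[0,0,0],"twist":0},
    {"dp":[0,0,0],"twist":0},
    {"dp":[0,0,0],"twist":0},
    {"dp":[0,0,0],"twist":0},
    {"dp":[0,0,-0.3],"twist":0},
    {"dp":[0,0,-0.7],"twist":0},
    {"dp":[0,0,-0.9],"twist":0},
    {"dp":[0,0,-0.9],"twist":0},
    {"dp":[0,0,-0.9],"twist":0},
    {"dp":[0,0,-0.4],"twist":0},
    {"dp":[0,0,0],"twist":0}
  ],
  "gripper": 0.6
}}

```text
time_s: 33.65
ee_pos: [0.4765, -0.2508, 0.2026]
eef_rot: [-3.141, 0.005, 2.748]
force: [-0.3, -0.4, -0.4]
grip_width: 0.0754
grip_force: 0.0
```

```bash
python3 go.py
python3 - <<'E'
from fit import *
for n in('top','scene'):
    p,d=ctrl.camera(n); W=cloud(n,d)[d>0]; cv2.imwrite(f'pics/end_{n}.png',p[...,::-1])
    for k,c in {'w3':(.5072,-.1428,.045),'w1':(.583,-.282,.045),'w2':(.4757,-.2502,.045),'b4':(.6146,-.175,.045)}.items():
        m=(np.linalg.norm(W-c,axis=1)<.036)&(W[:,2]>.042)
        if m.sum()>20: print(n,k,sphere(W[m],np.array(c))[0].round(4),m.sum())
    for k,c in {'j1':(.672,.042),'j2':(.6435,.135)}.items():
        m=(np.hypot(*(W[:,:2]-c).T)<.045)&(W[:,2]>.115)&(W[:,2]<.132)
        if m.sum()>20:(x,r)=cv2.minEnclosingCircle(W[m][:,:2].astype(np.float32)); print(n,k,np.round(x,4),round(r,4),W[m][:,2].mean().round(4))
a=cv2.imread('pics/end_scene.png')[60:360,100:450]
cv2.imwrite('pics/v4.png',cv2.resize(a,None,fx=2,fy=2,interpolation=2))
E
```

```text
t 33.65 pos [ 0.4765 -0.2508  0.2026] rot [-3.141  0.005  2.748] q6 -1.73 w 0.0754 gf 0.0 F [-0.3 -0.4 -0.4]
top w3 [ 0.5062 -0.1423  0.0422] 229
top w1 [ 0.5817 -0.2817  0.0421] 216
top w2 [ 0.4748 -0.2501  0.0431] 21
top b4 [ 0.6139 -0.1743  0.0422] 226
top j1 [0.6687 0.0413] 0.0231 0.1216
top j2 [0.6418 0.1356] 0.0231 0.122
scene w3 [ 0.508  -0.1437  0.0444] 323
scene w1 [ 0.5834 -0.2827  0.0443] 308
scene w2 [ 0.476  -0.2509  0.0445] 280
scene b4 [ 0.6153 -0.1755  0.0444] 349
scene j1 [0.6723 0.0405] 0.0243 0.1234
scene j2 [0.6444 0.1359] 0.0244 0.1236
```

View pics/v4.png

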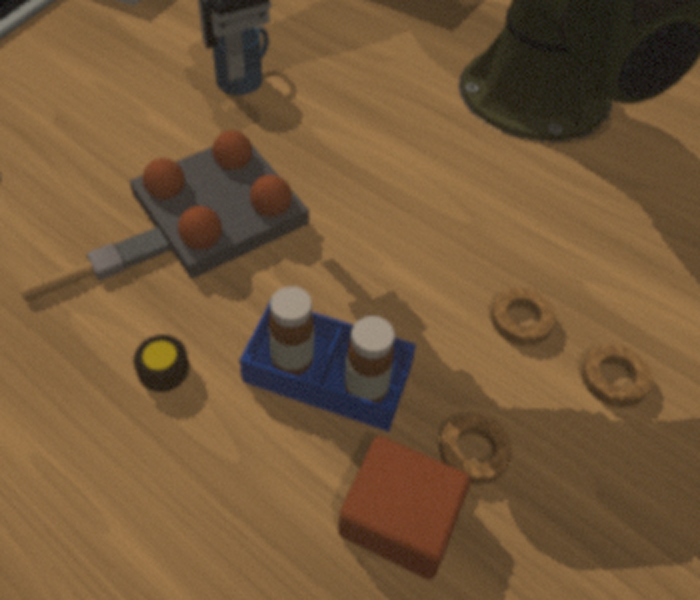

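The picture shows four balls seated in the carrier (163,178; 232,150; 270,195; 200,227), both jars upright in the crate (291,330; 370,358), and the bystanders where they were; measurements agree to 2 mm. Handing in.

```bash
python3 -c "
from station import ctrl
print(ctrl.hand_in())"
```

```text
the job is handed in; nothing more can be done
None
```

All three balls are in the carrier wells and the loose jar stands in the empty crate cell, confirmed by both cameras; I handed the job in at about 34 s of the 72 s, and it returned no verdict.

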